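# Undock the tall logger module

## Task

Two slide-in logger modules are snapped into the docks on the bench. Pull the one with the tall housing straight out of its dock against the snap, and lay it upright on its foot, flat on the floor of the pink tray; set it down, do not drop or throw it. Leave the low module snapped in its dock, leave the tray flat on the bench, and do not disturb the other things.

Things in the scene. Friction and masses are not known exactly. Their poses are not given: they have to be found in the camera images.
- module_tall: Slide-in module 118 x 56 mm, 0.3 kg. Origin: underside centre; +x to its docked end. Grey foot 8 mm thick; at the outer end an upright pull lip, x -59 to -52 mm, 46 mm wide, top z 38 mm; clear gap over the foot, x -52 to +5, where closed fingertips can hook the lip; white housing x 5 to 57, y +-20, top z 56 mm (the taller). Home in dock_a; 10 to 20 N along -x frees it.
- module_low: Same as module_tall (foot, pull lip, gap, axes, origin), but its white housing is low: top at 27 mm above the bench. Snapped home in dock_b, and stays there.
- dock_a: Fixed U-shaped dock of the tall module, open to its -x. Origin: between the rails, on the bench; x runs inward. Rails x -40 to +40 mm, y +-29 to +-43 (ears, caps to +-59), 16 mm high, lips in to y +-22.5 over the module's foot; back tower x 40 to 60, 38 mm high. Module home: its origin at (-21,0,0) mm, held by sprung balls; it slides on the bench, clear of the rails after 78 mm.
- dock_b: Second dock, the same as dock_a in shape, size and axes, also fixed. Holds the low module.
- tray: Loose pink tray, 130 (x) x 180 (y) mm, rim 18 mm high. Origin: underside centre. Floor 5 mm above the bench, flat area about x +-48 mm, y +-72 mm: the module fits lengthwise along the tray's y.
- pot: Bystander: white sample pot with blue-green lid, 55 mm across, 88 mm high, loose. Origin: underside centre.
- beaker: Bystander: low glass beaker, 73 mm across, 60 mm high, loose. Origin: underside centre.
There are look-alikes about, which are no part of the job. What is shaped like the module_tall but orange is not meant.

How it is judged (in metres and radians):
At the end, for the whole second after the job is handed in: The tall module rests on its foot on the tray floor: tilt under 0.06 rad, origin within 40 mm of the tray centre and 0 to 11 mm above the tray underside, still; the tray is flat on the bench (tilt under 0.05 rad, z under 10 mm); the low module is within 8 mm of its start (horizontal distance between module_tall and tray below 0.04 m and z of module_tall in the frame of tray between 0 and 0.011 m and angle between module_tall's own z axis and vertical below 0.06 rad and contact force between module_tall and tray above 0.5 N and linear speed of module_tall below 0.02 m/s and angle between tray's own z axis and vertical below 0.05 rad and height (world z) of tray below 0.01 m and distance of module_low from where it was at the start of the episode below 0.008 m); the robot touches nothing.
It fails at once if the low module is pulled out of its snap (moved more than 8 mm) (distance of module_low from where it was at the start of the episode above 0.008 m).
It fails at once if the tall module flies or falls at more than 0.9 m/s with no finger on it (linear speed of module_tall above 0.9 m/s and contact force between the fingers and module_tall below 0.1 N).
It fails at once if the sample pot is knocked over or shoved more than 40 mm (distance of pot from where it was at the start of the episode above 0.04 m or angle between pot's own z axis and vertical above 0.5 rad).
It fails at once if the beaker is knocked over or shoved more than 40 mm (distance of beaker from where it was at the start of the episode above 0.04 m or angle between beaker's own z axis and vertical above 0.5 rad).
It also fails if it takes over 48 s, if anything falls off the work surface, if the arm or the gripper's body presses on something with over 40 N, if the wrist force passes 120 N, or if a joint passes its speed limit or range.

## Robot

A 6-joint arm with a two-finger parallel gripper is mounted at the origin on a cart in front of the work surface, level with it; the furniture and walls round the work are solid. World frame = base frame: x ahead of the robot, y to its left, z up, the work surface at z = 0. Lengths are in m, angles in degrees, forces in N, time in s.
With the tool pointing down it reaches from about 0.3 to 0.875 m from the base axis. Payload 6.4 kg.
Tool frame: the origin (TCP) lies at the centre of the arm's flange, where the gripper is bolted on; the fingertips stand 173 mm ahead of it and the grasp point (between the pads) lies 155 mm ahead of it (robot.hold_point_z is the distance from the TCP to the grasp point, in m); z points along the fingers, y is the line along which they close (so a half turn about z gives the same grasp; the last joint's range is limited). The gripper opens to 85 mm and grips with 20 to 120 N. Pads are 22 mm wide; open, the fingers measure 114 mm over their backs; the gripper's body (76 mm by 85 mm) begins 54 mm behind the grasp point. The pads swing forward as they close: fully open they stand 13 mm farther back than shut.
Start: joints at [-78.398, 10.359, 92.074, -0, 77.567, -11.82], TCP at [0.229, -0.528, 0.405] pointing down, gripper open.
Joint ranges: [-171.53, 171.53], [-51.25, 118.39], [17.06, 147.69], [-65.23, 245.23], [0, 150.52], [-178.68, 178.68]. Speed limits (degrees/s): [147.25, 147.25, 172.46, 180, 180, 180].

## Interface

Orientations are given as a 3x3 rotation matrix whose columns are the frame's x, y, z axes.
In Python, from cell import monitor, optics, finish_job, robot gives the robot as it stands.
- The arm moves only by the tool carry_out, never from a script. Its argument "steps" is a list of rows, each an object with "hand": the finger opening in mm, from 0 to 85.4; "travel": the shift along the tool's x, y, z in mm, a list of three; "rot": the turn, a rotation vector about the tool's x, y, z in rad, a list of three. A call has exactly 8 rows; each row is the pose to reach, as a shift and turn from the pose commanded when the call began, along the tool's axes at that moment; what a row does not reach only later rows make up. A row lasts 1/12 s, in which the tool goes at most 41.7 mm and 7.16 degrees, less where a joint would pass 70% of its speed; a pose out of reach is approached as far as the arm can. A call with a gripper value outside its range is refused whole. The fingers move at their own pace and stop on an object; the grip force is fixed at half the most. Time passes only in rows, so rows that repeat a pose let the fingers close, or fill a call up. It gives the time, the measured TCP pose, the force, the opening and the grip force at its end, in the units of the state.
- monitor.get_state(): the state, without advancing time (a new reading comes with each control period).
- optics.snapshot(name): name is "scene" or "top" or "wrist"; returns a dict with "image" (384x512x3 uint8, red, green, blue), "mtx" (3x3 intrinsics, pixels), "R" (3x3) and "t" (3): a world point X has camera coordinates R X + t. Camera axes: x right, y down, z forward; pixel columns grow to the right and rows downward; lengths in m; the calibration is good to about 2 mm. A picture is of the moment at which its call begins. There is no depth.
- finish_job(): hands the job in; it is judged then, once.
The state is a dict: "clock": time; "joints": joint angles; "qd": joint speeds; "effort": joint torques, N m; "tcp_pos": TCP position; "ee_rot": TCP orientation; "force": force on the tool from outside, world axes, zero at the start; "ft_torque": the same for the moment, N m; "grip_width": finger opening in m; "gripper_force": force on a finger pad.
Only numpy, scipy, OpenCV 4.12 (cv2) and the standard library are available. Lean on these libraries where they do the work, as an engineer would, in place of code of your own. Each camera call takes 0.05 s, during which the arm holds its last target. There are 200 camera calls.

## Working session

There is one attempt and no reset: what is moved stays moved. The work goes in short steps, Python scripts to look and compute and a tool call to move; the robot and the scene stay as the last step left them, time stands still between calls to the robot, and variables do not carry over. Pictures are saved under pics/ and viewed, at most 10 in all, crops included, and the job is handed in when it is done.

Besides the shell and the picture viewer there is one more tool, called after "Request:" by a JSON object that holds its "fn" and its "kwargs", one argument or row to a line. carry_out: Moves the arm, as the interface text tells. Its arguments: {"type":"object","properties":{"steps":{"type":"array"}},"required":["steps"]}

```bash
mkdir -p pics; ls
python3 - <<'E'
from cell import monitor, optics
import cv2,pickle
d={}
for n in ("top","scene"):
    s=optics.snapshot(n); d[n]=s
    cv2.imwrite(f"pics/{n}0.png",cv2.resize(s["image"][:,:,::-1],(768,576),interpolation=cv2.INTER_CUBIC))
    print(n,s["mtx"],s["R"],s["t"])
pickle.dump(d,open("snap0.pkl","wb"))
s=monitor.get_state(); print(s)
E
```

```text
pics
top [[368.29335917   0.         263.55523375]
 [  0.         368.29335917 184.05486508]
 [  0.           0.           1.        ]] [[-1.21143429e-02 -9.99924754e-01 -1.93087199e-03]
 [-9.95946942e-01  1.22382163e-02 -8.91062050e-02]
 [ 8.91231305e-02  8.43582938e-04 -9.96020259e-01]] [0.02567274 0.59253485 0.99274027]
scene [[393.51450375   0.         250.11129111]
 [  0.         393.51450375 187.36508451]
 [  0.           0.           1.        ]] [[-0.87655234 -0.48122107  0.00907109]
 [-0.336054    0.59841837 -0.72729854]
 [ 0.34456308 -0.64056361 -0.68626129]] [0.53820889 0.21400594 1.12940449]
{'clock': 0.1, 'joints': array([-7.83974747e+01,  1.03971067e+01,  9.21237253e+01,  1.31980320e-03,
        7.75662427e+01, -1.18192238e+01]), 'qd': array([ 0.0025119 , -0.1057301 , -0.20715382, -0.01552408, -0.01459397,
       -0.07608086]), 'effort': array([ 3.61221964e-04, -4.45877516e+01, -3.52236629e+01, -4.51146443e-04,
        4.13938717e-03,  4.77944212e-06]), 'tcp_pos': array([ 0.22854453, -0.5274    ,  0.4038978 ]), 'ee_rot': array([[ 9.17605830e-01,  3.97491459e-01, -2.83616760e-04],
       [ 3.97491420e-01, -9.17604676e-01,  1.49321027e-03],
       [ 3.33290265e-04, -1.48291368e-03, -9.99998845e-01]]), 'force': array([-0.54410755,  0.72469027,  0.42752934]), 'ft_torque': array([-0.03865687,  0.02571582,  0.01241086]), 'gripper_force': 0.0, 'grip_width': 0.08561977776378397}
```

View pics/top0.png

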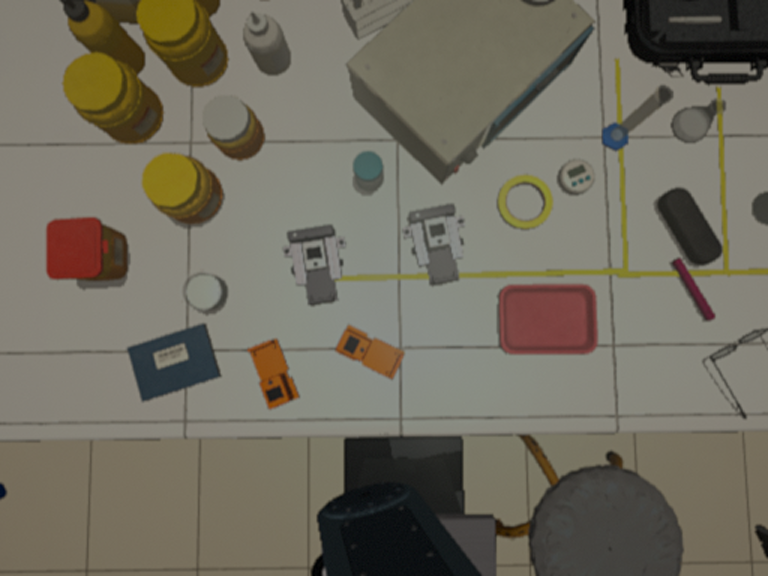

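View pics/scene0.png

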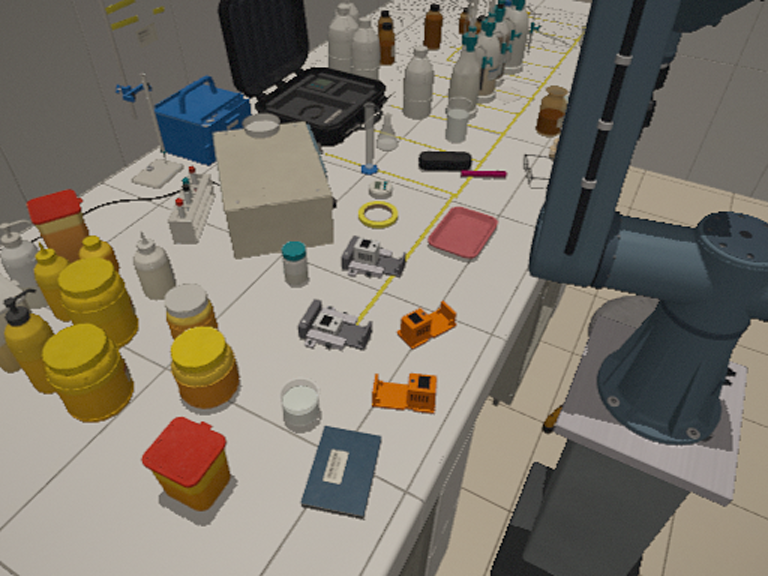

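The top view shows two docks at about (317,262) and (435,242), with the tray at (547,318). In the scene view, the dock nearer the tray, at (372,255), holds the tall housing. The one at (335,327) is the low module. I'll zoom in to measure.

```bash
python3 - <<'E'
import pickle,cv2,numpy as np
d=pickle.load(open("snap0.pkl","rb"))
a=d["top"]["image"][130:195,260:320,::-1]; b=d["scene"]["image"][150:195,220:280,::-1]
a=cv2.resize(a,None,fx=6.5,fy=6.5,interpolation=cv2.INTER_CUBIC);b=cv2.resize(b,None,fx=6.5,fy=6.5,interpolation=cv2.INTER_CUBIC)
c=np.zeros((max(a.shape[0],b.shape[0]),a.shape[1]+b.shape[1],3),np.uint8);c[:a.shape[0],:a.shape[1]]=a;c[:b.shape[0],a.shape[1]:]=b
c=np.clip(c*1.5,0,255).astype(np.uint8)
cv2.imwrite("pics/crop1.png",c);print(c.shape)
E
cat > h.py <<'E'
import numpy as np
def back(s,u,v,z):  # original-resolution pixel -> world on plane z
    R,t=s["R"],s["t"]; r=R.T@np.linalg.solve(s["mtx"],[u,v,1.]); c=-R.T@t
    return c+r*(z-c[2])/r[2]
def proj(s,X):
    q=(s["mtx"]@(s["R"]@np.atleast_2d(X).T+s["t"][:,None])).T; return q[:,:2]/q[:,2:]
E
```

```text
(422, 780, 3)
```

View pics/crop1.png

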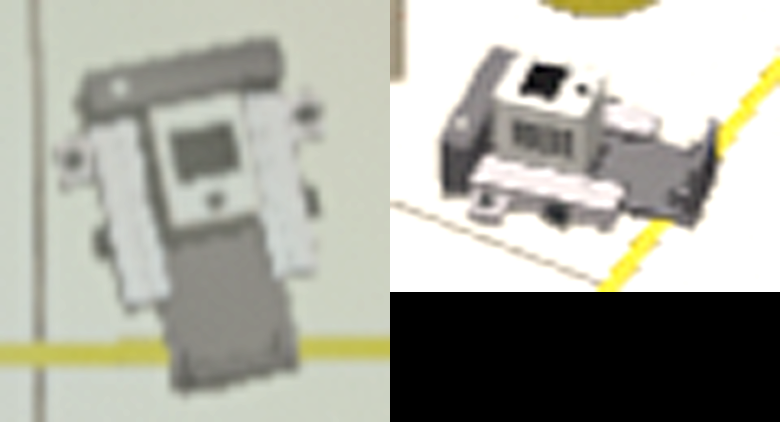

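The left crop is the docked tall module seen from above. Housing top corners are near (150,110), (243,95), (168,225) and (260,210), and the lip end is at (173,390) to (300,370). The right crop confirms the tall housing. Next I'll fit the poses.

Run:
```python
import pickle,cv2,numpy as np
from h import *
from scipy.optimize import least_squares
d=pickle.load(open("snap0.pkl","rb")); s=d["top"]; sc=d["scene"]
up=lambda p:(np.array(p,float)+.5)/6.5-.5+[260,130]
uq=lambda p:(np.array(p,float)-[390,0]+.5)/6.5-.5+[220,150]
P=up([(150,110),(243,95),(168,225),(260,210),(173,390),(300,370)])
M=np.array([(57,20,56),(57,-20,56),(5,20,56),(5,-20,56),(-59,25,19),(-59,-25,19)])/1e3
Q=uq([(495,88),(585,135),(600,60)][:2]+[(492,50)][:1]); MQ=None
def pose(p,M): 
    c,n=np.cos(p[2]),np.sin(p[2]); return np.c_[M[:,0]*c-M[:,1]*n+p[0],M[:,0]*n+M[:,1]*c+p[1],M[:,2]]
f=lambda p:(proj(s,pose(p,M))-P)[:4].ravel()
r=least_squares(f,[.5,-.1,0.15]);print(r.x,np.degrees(r.x[2]));print((proj(s,pose(r.x,M))-P).round(1))
for k in (0,1,2,3): pass
# overlay whole model on both images
def draw(im,s,p,boxes,col):
    for b in boxes:
        x0,x1,y0,y1,z0,z1=np.array(b)/1e3
        for z in (z0,z1):
            q=proj(s,pose(p,np.array([(x0,y0,z),(x1,y0,z),(x1,y1,z),(x0,y1,z)])))
            cv2.polylines(im,[np.round(((q+.5)*K-.5-O)*16).astype(int)],True,col,1,cv2.LINE_AA,4)
# tray: threshold
im=s["image"].astype(int); m=((im[...,0]-im[...,1]>30)&(abs(im[...,1]-im[...,2])<25)).astype(np.uint8)
n,l,st,ce=cv2.connectedComponentsWithStats(m)
for i in range(1,n):
    if st[i,4]>500: print(st[i],ce[i])
i=max((i for i in range(1,n) if st[i,0]>320 and st[i,0]<345),key=lambda i:st[i,4])
ys,xs=np.nonzero(l==i); rc=cv2.minAreaRect(np.c_[xs,ys].astype(np.float32)); print(rc)
bx=cv2.boxPoints(rc); W=np.array([back(s,*b,.014) for b in bx]);print(W.round(4),W.mean(0),np.linalg.norm(np.diff(W,axis=0),axis=1))
pt=np.array([*W.mean(0)[:2],0]); e=W[1]-W[0]; 
print("edge angles",[np.degrees(np.arctan2(*(W[(j+1)%4]-W[j])[[1,0]])).round(2) for j in range(4)])
np.save("mod.npy",r.x);np.save("tray.npy",pt)
K=6;out=[]
for ss,(u0,v0) in ((s,(262,128)),(sc,(218,150))):
    c=cv2.resize(np.clip(ss["image"][v0:v0+66,u0:u0+64,::-1]*1.5,0,255).astype(np.uint8),None,fx=K,fy=K,interpolation=cv2.INTER_CUBIC)
    O=np.array([u0,v0])*K
    draw(c,ss,r.x,[(-59,59,-28,28,0,8),(-59,-52,-23,23,8,38),(5,57,-20,20,8,56)],(0,0,255))
    draw(c,ss,r.x,[(61,81,-43,43,0,38),(-19,61,29,43,0,16)],(255,0,0)); out.append(c)
cv2.imwrite("pics/ov.png",np.hstack(out))
```

```text
[ 0.63973534 -0.06149632  0.13765015] 7.886772418114217
[[-0.3 -0.6]
 [-0.  -0.5]
 [-0.1  0.5]
 [ 0.4  0.6]
 [ 0.2 -0.2]
 [-1.6  0.2]]
[  31  145   41   41 1498] [ 49.54539386 165.22162884]
[ 333  190   65   46 2903] [365.05235963 212.49948329]
((365.0, 212.5), (45.0, 64.0), 90.0)
[[ 0.5748 -0.1755  0.014 ]
 [ 0.5727 -0.3544  0.014 ]
 [ 0.448  -0.3488  0.014 ]
 [ 0.4501 -0.1719  0.014 ]] [ 0.51138481 -0.262652    0.014     ] [0.17884177 0.12481764 0.17691279]
edge angles [np.float64(-90.7), np.float64(177.46), np.float64(89.31), np.float64(-1.66)]
```

View pics/ov.png

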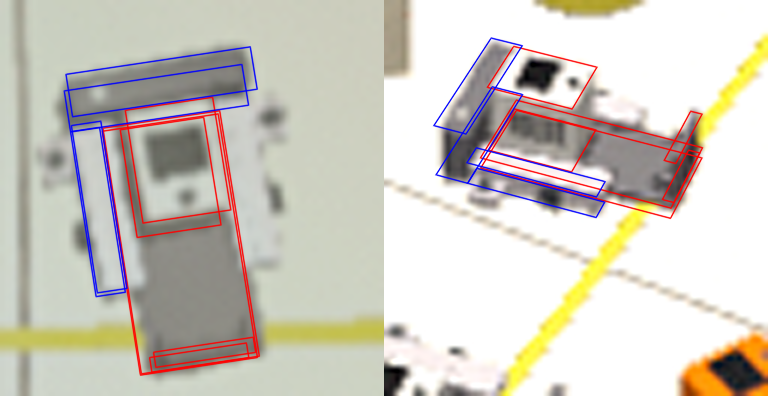

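The tray centre is about (0.511, -0.263) with yaw near 0. The overlay shows the module fit is off by a few mm and the yaw should be slightly larger. I'll refit with the tower points and compute a hover over the housing, then refine with the wrist camera.

```bash
cat >> h.py <<'E'
from scipy.spatial.transform import Rotation as Ro
def move(g,psi,st):
    "travel mm, rot rad in tool axes from state st to grasp point g (world), tool x yaw psi deg, pointing down"
    c,n=np.cos(np.radians(psi)),np.sin(np.radians(psi))
    T=np.array([[c,n,0],[n,-c,0],[0,0,-1.]]); A=st["ee_rot"]
    tcp=np.array(g)-.155*T[:,2]
    return (A.T@(tcp-st["tcp_pos"])*1e3).round(1), Ro.from_matrix(A.T@T).as_rotvec().round(3)
def pose(p,M):
    c,n=np.cos(p[2]),np.sin(p[2]); return np.c_[M[:,0]*c-M[:,1]*n+p[0],M[:,0]*n+M[:,1]*c+p[1],M[:,2]]
E
python3 - <<'E'
import pickle,numpy as np
from h import *
from cell import monitor,robot
from scipy.optimize import least_squares
d=pickle.load(open("snap0.pkl","rb")); s=d["top"]
up=lambda p:(np.array(p,float)+.5)/6.5-.5+[260,130]
P=up([(150,110),(243,95),(168,225),(260,210),(173,390),(300,370),(84,72),(280,40),(250,97),(284,85),(313,272),(131,308)])
M=np.array([(57,20,56),(57,-20,56),(5,20,56),(5,-20,56),(-59,27,8),(-59,-27,8),(81,43,38),(81,-43,38),(61,-22.5,16),(61,-43,16),(-19,-43,16),(-19,43,16)])/1e3
r=least_squares(lambda p:(proj(s,pose(p,M))-P).ravel(),[.64,-.06,.14],loss="soft_l1")
print(r.x,np.degrees(r.x[2]));print((proj(s,pose(r.x,M))-P).round(1).tolist())
np.save("mod.npy",r.x)
for h in (.1,.15,.2):print("box corner",back(s,445*2/3,178*2/3,h))
g=pose(r.x,np.array([[.028,0,0]]))[0];g[2]=.16;print(g)
print(move(g,np.degrees(r.x[2]),monitor.get_state()))
E
```

```text
[ 0.6398469  -0.06292999  0.16307984] 9.343786352988852
[[-0.3, -0.4], [-0.1, -0.6], [0.4, 0.6], [0.8, 0.4], [0.3, 0.3], [-0.4, 0.0], [-0.2, -0.3], [0.3, -0.7], [-1.8, 0.4], [0.1, 0.9], [0.9, -0.1], [-1.3, -0.3]]
box corner [ 0.75636138 -0.0700412   0.1       ]
box corner [ 0.74285336 -0.06538851  0.15      ]
box corner [ 0.72934534 -0.06073582  0.2       ]
[ 0.66747539 -0.05838397  0.16      ]
(array([ 589.2, -255.8,   89.5]), array([-0.002, -0.   ,  0.246]))
```

Request:
{"fn": "carry_out", "kwargs": {
  "steps": [
    {"hand":64,"travel":[40,-17,0],"rot":[0,0,0.1]},
    {"hand":64,"travel":[75,-32,0],"rot":[0,0,0.2]},
    {"hand":64,"travel":[110,-48,0],"rot":[0,0,0.246]},
    {"hand":64,"travel":[147,-64,0],"rot":[0,0,0.246]},
    {"hand":64,"travel":[184,-80,10],"rot":[0,0,0.246]},
    {"hand":64,"travel":[221,-96,20],"rot":[0,0,0.246]},
    {"hand":64,"travel":[258,-112,30],"rot":[0,0,0.246]},
    {"hand":64,"travel":[294,-128,40],"rot":[0,0,0.246]}
  ]
}}

```text
clock: 0.77
tcp_pos: [0.4484, -0.2914, 0.3641]
ee_rot: [[0.987, 0.162, -0.0], [0.162, -0.987, 0.0], [-0.0, -0.0, -1.0]]
force: [0.4, -0.7, -0.1]
grip_width: 0.0638
gripper_force: 0.0
```

Run:
```python
from h import *
from cell import monitor
st=monitor.get_state();print(st["tcp_pos"],st["joints"].round(1),st["clock"],st["force"])
print(move([.6675,-.0584,.16],9.34,st))
```

```text
[ 0.44843031 -0.29143733  0.36410404] [-45.7   7.6 100.2   0.   72.3  34.9] 0.7667 [ 0.35880211 -0.73544709 -0.11348535]
(array([ 253.9, -194.5,   49.1]), array([-0.,  0., -0.]))
```

Request:
{"fn": "carry_out", "kwargs": {
  "steps": [
    {"hand":64,"travel":[32,-24,5],"rot":[0,0,0]},
    {"hand":64,"travel":[64,-48,10],"rot":[0,0,0]},
    {"hand":64,"travel":[96,-73,16],"rot":[0,0,0]},
    {"hand":64,"travel":[128,-98,22],"rot":[0,0,0]},
    {"hand":64,"travel":[160,-122,28],"rot":[0,0,0]},
    {"hand":64,"travel":[192,-147,35],"rot":[0,0,0]},
    {"hand":64,"travel":[224,-171,42],"rot":[0,0,0]},
    {"hand":64,"travel":[254,-194.5,49],"rot":[0,0,0]}
  ]
}}

```text
clock: 1.43
tcp_pos: [0.6677, -0.0582, 0.3148]
ee_rot: [[0.987, 0.162, -0.001], [0.162, -0.987, 0.0], [-0.001, -0.0, -1.0]]
force: [0.3, -0.8, 0.3]
grip_width: 0.0642
gripper_force: 0.0
```

Run:
```python
from h import *
from cell import monitor,optics
import cv2,pickle
s=optics.snapshot("wrist");pickle.dump(s,open("w1.pkl","wb"))
p=np.load("mod.npy");K=1.5
im=cv2.resize(s["image"][:,:,::-1],None,fx=K,fy=K,interpolation=cv2.INTER_CUBIC)
for b in [(-59,59,-28,28,0,8),(5,57,-20,20,8,56)]:
    x0,x1,y0,y1,z0,z1=np.array(b)/1e3
    q=proj(s,pose(p,np.array([(x0,y0,z1),(x1,y0,z1),(x1,y1,z1),(x0,y1,z1)])))
    cv2.polylines(im,[np.round(q*K).astype(int)],True,(0,0,255),1)
    print((q*K).round().tolist())
cv2.imwrite("pics/w1.png",im)
st=monitor.get_state();print(st["tcp_pos"],st["joints"].round(1),st["clock"],st["force"])
```

```text
[[428.0, 393.0], [434.0, 213.0], [338.0, 213.0], [343.0, 392.0]]
[[424.0, 330.0], [427.0, 232.0], [345.0, 232.0], [348.0, 330.0]]
[ 0.67006019 -0.05314167  0.31284526] [-14.7  27.3  81.2   0.2  71.5  65.7] 1.4833 [-2.47798056  2.0102492  -0.01266184]
```

View pics/w1.png

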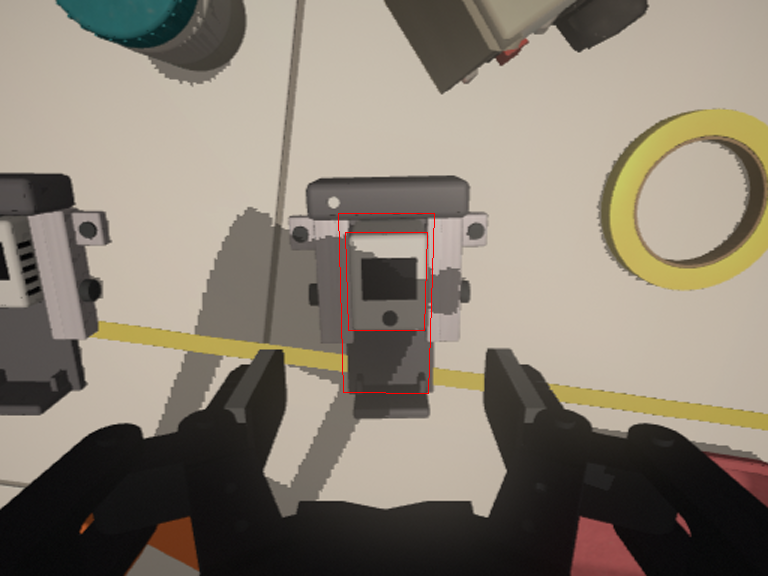

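The overlay matches the housing: (345–427, 232–330) against about (348–427, 232–330) in the image. The wrist camera sits on the box side, so I'll check its clearance before descending.

Run:
```python
from h import *
import pickle
from cell import monitor
s=pickle.load(open("w1.pkl","rb"));print("cam",-s["R"].T@s["t"])
sc=pickle.load(open("snap0.pkl","rb"))
# box near bottom corner in wrist view ~(443,93)/1.5
for h in (.0,.1,.15):print(h,back(s,443/1.5,93/1.5,h),back(sc["top"],445*2/3,178*2/3,h),back(sc["scene"],237*2/3,256*2/3,h))
# scene: front vertical edge top/bottom pixel (235,222)->(238,256)
st=monitor.get_state();print(st["tcp_pos"],st["clock"])
print(move([.6675,-.0584,.038],9.34,st))
```

```text
cam [ 0.7382271  -0.04611747  0.28288647]
0.0 [ 0.76865013 -0.07419315  0.        ] [ 0.78337743 -0.07934659  0.        ] [0.94868149 0.07528609 0.        ]
0.1 [ 0.75789563 -0.06426843  0.1       ] [ 0.75636138 -0.0700412   0.1       ] [0.86290481 0.15943773 0.1       ]
0.15 [ 0.75251838 -0.05930607  0.15      ] [ 0.74285336 -0.06538851  0.15      ] [0.82001647 0.20151355 0.15      ]
[ 0.67006019 -0.05314167  0.31284526] 1.4833
(array([ -3.5,   5.2, 119.8]), array([-0.004, -0.001,  0.003]))
```

The box corner is at about 0.10–0.11 m height near (0.757, -0.066). The camera will be at z 0.16, so it clears. I'll grip 6 mm further back and descend in two stages.

Request:
{"fn": "carry_out", "kwargs": {
  "steps": [
    {"hand":64,"travel":[-2,0,10],"rot":[0,0,0]},
    {"hand":64,"travel":[-4,0,25],"rot":[0,0,0]},
    {"hand":64,"travel":[-6,0,40],"rot":[0,0,0]},
    {"hand":64,"travel":[-6,0,52],"rot":[0,0,0]},
    {"hand":64,"travel":[-6,0,60],"rot":[0,0,0]},
    {"hand":64,"travel":[-6,0,60],"rot":[0,0,0]},
    {"hand":64,"travel":[-6,0,60],"rot":[0,0,0]},
    {"hand":64,"travel":[-6,0,60],"rot":[0,0,0]}
  ]
}}

```text
clock: 2.15
tcp_pos: [0.661, -0.0617, 0.2566]
ee_rot: [[0.987, 0.162, 0.001], [0.162, -0.987, -0.0], [0.001, 0.001, -1.0]]
force: [-0.8, -0.3, 0.1]
grip_width: 0.0641
gripper_force: 0.0
```

Run:
```python
from h import *
from cell import monitor,optics
import cv2
st=monitor.get_state();s=optics.snapshot("wrist")
p=np.load("mod.npy");K=1.5
im=cv2.resize(s["image"][:,:,::-1],None,fx=K,fy=K,interpolation=cv2.INTER_CUBIC)
for b in [(61,81,-43,43,8,38),(5,57,-20,20,8,56)]:
    x0,x1,y0,y1,z0,z1=np.array(b)/1e3
    q=proj(s,pose(p,np.array([(x0,y0,z1),(x1,y0,z1),(x1,y1,z1),(x0,y1,z1)])))
    cv2.polylines(im,[np.round(q*K).astype(int)],True,(0,0,255),1); print((q*K).round().tolist())
cv2.imwrite("pics/w2.png",im)
print(st["tcp_pos"],st["joints"].round(1),st["clock"],st["force"])
g=pose(p,np.array([[.022,0,.038]]))[0];print(g,move(g,np.degrees(p[2]),st))
```

```text
[[487.0, 224.0], [491.0, 173.0], [269.0, 173.0], [273.0, 224.0]]
[[430.0, 371.0], [434.0, 243.0], [325.0, 243.0], [330.0, 372.0]]
[ 0.6610147  -0.06166131  0.25659907] [-15.5  30.1  84.3  -0.   65.5  65.2] 2.15 [-0.8371717  -0.26804034  0.09170535]
[ 0.661555   -0.05935812  0.038     ] (array([ 0.8, -2.2, 63.6]), array([ 0.001, -0.001, -0.001]))
```

View pics/w2.png

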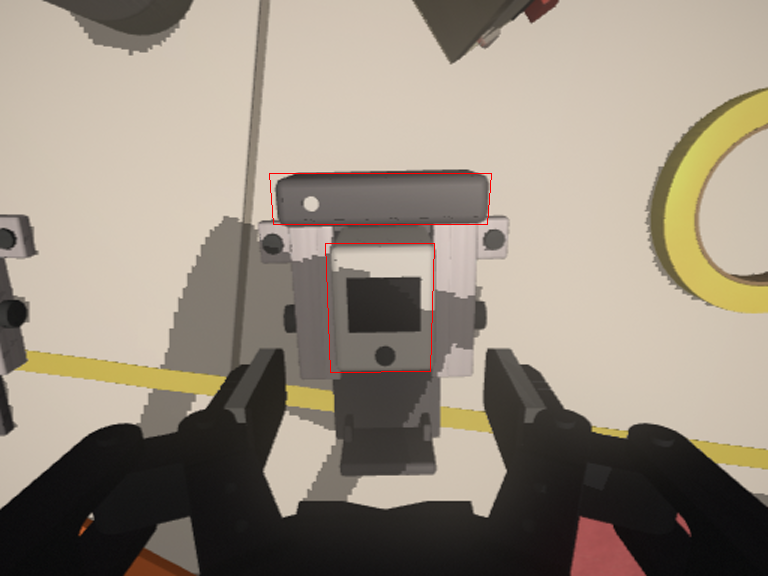

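The module overlay is within about 1 mm: the housing in the image spans (331–434, 243–371). I'll finish the descent, then close.

Request:
{"fn": "carry_out", "kwargs": {
  "steps": [
    {"hand":64,"travel":[0,-0.5,12],"rot":[0,0,0]},
    {"hand":64,"travel":[1,-1,26],"rot":[0,0,0]},
    {"hand":64,"travel":[1,-1,40],"rot":[0,0,0]},
    {"hand":64,"travel":[1,-1,52],"rot":[0,0,0]},
    {"hand":64,"travel":[1,-1,59],"rot":[0,0,0]},
    {"hand":64,"travel":[1,-1,62],"rot":[0,0,0]},
    {"hand":64,"travel":[1,-1,62],"rot":[0,0,0]},
    {"hand":64,"travel":[1,-1,62],"rot":[0,0,0]}
  ]
}}

```text
clock: 2.87
tcp_pos: [0.6616, -0.0601, 0.1936]
ee_rot: [[0.987, 0.162, -0.0], [0.162, -0.987, 0.0], [-0.0, -0.0, -1.0]]
force: [-0.8, 0.4, -0.2]
grip_width: 0.0643
gripper_force: 0.0
```

Request:
{"fn": "carry_out", "kwargs": {
  "steps": [
    {"hand":48,"travel":[0,0,0],"rot":[0,0,0]},
    {"hand":44,"travel":[0,0,0],"rot":[0,0,0]},
    {"hand":42,"travel":[0,0,0],"rot":[0,0,0]},
    {"hand":38,"travel":[0,0,0],"rot":[0,0,0]},
    {"hand":30,"travel":[0,0,0],"rot":[0,0,0]},
    {"hand":20,"travel":[0,0,0],"rot":[0,0,0]},
    {"hand":20,"travel":[0,0,0],"rot":[0,0,0]},
    {"hand":20,"travel":[0,0,0],"rot":[0,0,0]}
  ]
}}

```text
clock: 3.53
tcp_pos: [0.6621, -0.0605, 0.195]
ee_rot: [[0.987, 0.162, 0.002], [0.162, -0.987, -0.001], [0.002, 0.001, -1.0]]
force: [-0.2, -2.4, 5.6]
grip_width: 0.0391
gripper_force: 61.0
```

The grip is on: 39 mm opening and 61 N. Now pull straight out along -x.

Request:
{"fn": "carry_out", "kwargs": {
  "steps": [
    {"hand":20,"travel":[-3,0,0],"rot":[0,0,0]},
    {"hand":20,"travel":[-7,0,0],"rot":[0,0,0]},
    {"hand":20,"travel":[-12,0,0],"rot":[0,0,0]},
    {"hand":20,"travel":[-17,0,0],"rot":[0,0,0]},
    {"hand":20,"travel":[-22,0,0],"rot":[0,0,0]},
    {"hand":20,"travel":[-26,0,0],"rot":[0,0,0]},
    {"hand":20,"travel":[-30,0,0],"rot":[0,0,0]},
    {"hand":20,"travel":[-30,0,0],"rot":[0,0,0]}
  ]
}}

```text
clock: 4.2
tcp_pos: [0.6335, -0.0653, 0.1957]
ee_rot: [[0.987, 0.162, 0.007], [0.162, -0.987, -0.001], [0.007, 0.003, -1.0]]
force: [3.4, -1.1, 3.8]
grip_width: 0.0391
gripper_force: 61.2
```

Request:
{"fn": "carry_out", "kwargs": {
  "steps": [
    {"hand":20,"travel":[-6,0,0],"rot":[0,0,0]},
    {"hand":20,"travel":[-14,0,0],"rot":[0,0,0]},
    {"hand":20,"travel":[-24,0,0],"rot":[0,0,0]},
    {"hand":20,"travel":[-34,0,0],"rot":[0,0,0]},
    {"hand":20,"travel":[-44,0,0],"rot":[0,0,0]},
    {"hand":20,"travel":[-54,0,0],"rot":[0,0,0]},
    {"hand":20,"travel":[-62,0,0],"rot":[0,0,0]},
    {"hand":20,"travel":[-65,0,0],"rot":[0,0,0]}
  ]
}}

```text
clock: 4.87
tcp_pos: [0.5682, -0.0756, 0.195]
ee_rot: [[0.987, 0.162, 0.004], [0.162, -0.987, -0.001], [0.004, 0.001, -1.0]]
force: [4.6, 1.4, 4.4]
grip_width: 0.0395
gripper_force: 62.6
```

Run:
```python
from h import *
from cell import monitor,optics
import cv2
st=monitor.get_state();s=optics.snapshot("wrist");t=optics.snapshot("top")
a=cv2.resize(s["image"],(400,300),interpolation=cv2.INTER_AREA);b=cv2.resize(t["image"][120:240,240:400],(400,300),interpolation=cv2.INTER_CUBIC)
cv2.imwrite("pics/p3.png",np.hstack([a,b])[:,:,::-1])
print(st["tcp_pos"],st["joints"].round(1),st["force"])
```

```text
[ 0.56816901 -0.07561059  0.19496924] [-19.5  25.8  99.6   0.1  54.4  61.2] [4.57040504 1.4109024  4.35940134]
```

View pics/p3.png

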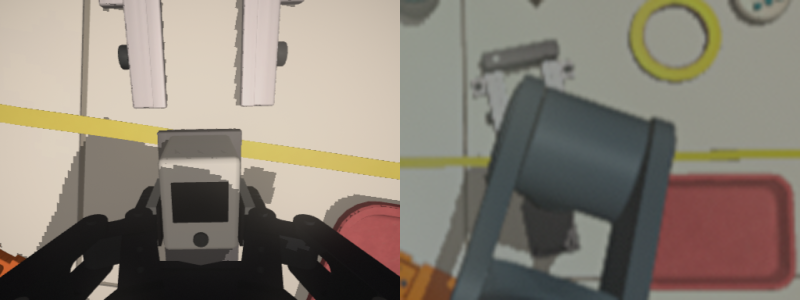

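The module is held and clear of the rails: its back edge is at row 130, below the rail ends at row 107. Next I'll lift it and work out the transfer.

Request:
{"fn": "carry_out", "kwargs": {
  "steps": [
    {"hand":20,"travel":[0,0,-5],"rot":[0,0,0]},
    {"hand":20,"travel":[0,0,-12],"rot":[0,0,0]},
    {"hand":20,"travel":[0,0,-22],"rot":[0,0,0]},
    {"hand":20,"travel":[0,0,-34],"rot":[0,0,0]},
    {"hand":20,"travel":[0,0,-46],"rot":[0,0,0]},
    {"hand":20,"travel":[0,0,-58],"rot":[0,0,0]},
    {"hand":20,"travel":[0,0,-66],"rot":[0,0,0]},
    {"hand":20,"travel":[0,0,-70],"rot":[0,0,0]}
  ]
}}

```text
clock: 5.63
tcp_pos: [0.5683, -0.0756, 0.266]
ee_rot: [[0.987, 0.162, 0.003], [0.162, -0.987, -0.001], [0.003, 0.001, -1.0]]
force: [-0.1, -0.2, -3.8]
grip_width: 0.0391
gripper_force: 61.8
```

Run:
```python
from h import *
from cell import monitor
st=monitor.get_state();p=np.load("mod.npy");t=np.load("tray.npy")
# grasp point in module frame at grasp time (TCP 0.6621,-0.0605,z .195)
c,n=np.cos(p[2]),np.sin(p[2]); o=np.array([[c,n],[-n,c]])@(np.array([.6621,-.0605])-p[:2]);print("grip off",o)
print(st["tcp_pos"],st["joints"].round(1),st["force"],t)
# module yaw 90: module x->world y
g=np.array([t[0]-o[1],t[1]+o[0],.10]);print(g,move(g,89.5,st))
```

```text
grip off [ 0.02235238 -0.00121521]
[ 0.56834835 -0.07559495  0.26595196] [-19.4  19.4  98.4   0.   62.1  61.2] [-0.10708782 -0.21155828 -3.83640858] [ 0.51138481 -0.262652    0.        ]
[ 0.51260003 -0.24029963  0.1       ] (array([-81.8, 153.5,  11. ]), array([ 3.000e-03, -1.000e-03, -1.399e+00]))
```

Request:
{"fn": "carry_out", "kwargs": {
  "steps": [
    {"hand":20,"travel":[-3,6,0],"rot":[0,0,-0.05]},
    {"hand":20,"travel":[-9,16,0],"rot":[0,0,-0.15]},
    {"hand":20,"travel":[-16,29,0],"rot":[0,0,-0.25]},
    {"hand":20,"travel":[-23,42,0],"rot":[0,0,-0.35]},
    {"hand":20,"travel":[-30,55,0],"rot":[0,0,-0.45]},
    {"hand":20,"travel":[-37,68,0],"rot":[0,0,-0.55]},
    {"hand":20,"travel":[-43,80,0],"rot":[0,0,-0.65]},
    {"hand":20,"travel":[-49,91,0],"rot":[0,0,-0.75]}
  ]
}}

```text
clock: 6.3
tcp_pos: [0.5337, -0.1739, 0.2637]
ee_rot: [[0.608, 0.794, -0.0], [0.794, -0.608, 0.0], [-0.0, -0.0, -1.0]]
force: [0.4, 0.4, -3.2]
grip_width: 0.0392
gripper_force: 61.6
```

Run:
```python
from h import *
from cell import monitor
st=monitor.get_state()
print(st["joints"].round(1),st["force"],move([.5126,-.2403,.10],89.5,st))
```

```text
[-30.2  18.3 100.2  -0.   61.6   7.3] [ 0.39408054  0.44942091 -3.15894073] (array([-65.6,  23.6,   8.7]), array([-0.   , -0.   , -0.645]))
```

Request:
{"fn": "carry_out", "kwargs": {
  "steps": [
    {"hand":20,"travel":[-10,4,0],"rot":[0,0,-0.1]},
    {"hand":20,"travel":[-21,8,0],"rot":[0,0,-0.2]},
    {"hand":20,"travel":[-33,12,2],"rot":[0,0,-0.31]},
    {"hand":20,"travel":[-44,16,4],"rot":[0,0,-0.42]},
    {"hand":20,"travel":[-54,20,6],"rot":[0,0,-0.52]},
    {"hand":20,"travel":[-62,22.5,8],"rot":[0,0,-0.6]},
    {"hand":20,"travel":[-65.5,23.5,8.5],"rot":[0,0,-0.645]},
    {"hand":20,"travel":[-65.5,23.5,8.5],"rot":[0,0,-0.645]}
  ]
}}

```text
clock: 6.97
tcp_pos: [0.5122, -0.2401, 0.2549]
ee_rot: [[0.013, 1.0, -0.001], [1.0, -0.013, 0.0], [0.0, -0.001, -1.0]]
force: [0.2, 0.9, -4.1]
grip_width: 0.0391
gripper_force: 61.6
```

Run:
```python
from h import *
from cell import monitor,optics
import cv2
st=monitor.get_state();s=optics.snapshot("wrist");t=optics.snapshot("scene")
a=cv2.resize(s["image"],(400,300),interpolation=cv2.INTER_AREA);b=cv2.resize(t["image"][90:210,230:390],(400,300),interpolation=cv2.INTER_CUBIC)
cv2.imwrite("pics/p4.png",np.hstack([a,b])[:,:,::-1])
print(st["joints"].round(1),st["force"],st["tcp_pos"],move([.5126,-.2403,.10],89.5,st))
tr=np.load("tray.npy")
print("tray outer in left image",(proj(s,tr+[[.065,.09,.018],[.065,-.09,.018],[-.065,-.09,.018],[-.065,.09,.018]])*400/512).round().tolist())
```

```text
[-37.1  19.5  99.7  -0.   60.8 -36.4] [ 0.15165479  0.92662864 -4.06183151] [ 0.51218753 -0.24012748  0.25494861] (array([-0.2,  0.4, -0.1]), array([-0.001, -0.   , -0.004]))
tray outer in left image [[279.0, 79.0], [266.0, 263.0], [138.0, 264.0], [119.0, 81.0]]
```

View pics/p4.png

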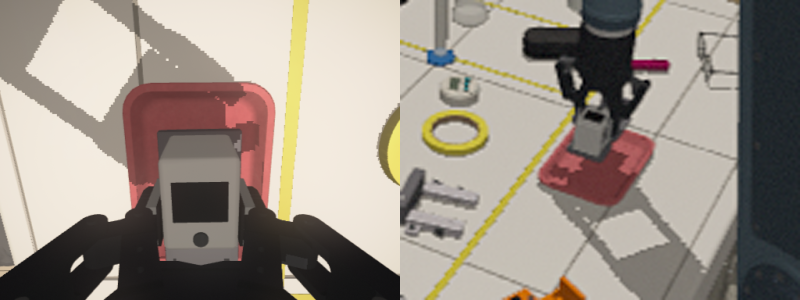

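The module is centred over the tray: the tray top edge is at row 82 against 80 predicted, and its sides are at 124 and 275. The foot should touch the floor after about 55 mm, so I'll lower gently.

Request:
{"fn": "carry_out", "kwargs": {
  "steps": [
    {"hand":20,"travel":[0,0,6],"rot":[0,0,0]},
    {"hand":20,"travel":[0,0,15],"rot":[0,0,0]},
    {"hand":20,"travel":[0,0,25],"rot":[0,0,0]},
    {"hand":20,"travel":[0,0,34],"rot":[0,0,0]},
    {"hand":20,"travel":[0,0,42],"rot":[0,0,0]},
    {"hand":20,"travel":[0,0,47],"rot":[0,0,0]},
    {"hand":20,"travel":[0,0,50],"rot":[0,0,0]},
    {"hand":20,"travel":[0,0,50],"rot":[0,0,0]}
  ]
}}

```text
clock: 7.73
tcp_pos: [0.5124, -0.2392, 0.2041]
ee_rot: [[0.013, 1.0, -0.001], [1.0, -0.013, 0.001], [0.001, -0.001, -1.0]]
force: [-1.3, -0.7, -3.4]
grip_width: 0.0392
gripper_force: 61.7
```

Request:
{"fn": "carry_out", "kwargs": {
  "steps": [
    {"hand":20,"travel":[0,0,1],"rot":[0,0,0]},
    {"hand":20,"travel":[0,0,2],"rot":[0,0,0]},
    {"hand":20,"travel":[0,0,2.5],"rot":[0,0,0]},
    {"hand":20,"travel":[0,0,3],"rot":[0,0,0]},
    {"hand":20,"travel":[0,0,3.5],"rot":[0,0,0]},
    {"hand":20,"travel":[0,0,4],"rot":[0,0,0]},
    {"hand":20,"travel":[0,0,4],"rot":[0,0,0]},
    {"hand":20,"travel":[0,0,4],"rot":[0,0,0]}
  ]
}}

```text
clock: 8.4
tcp_pos: [0.5127, -0.2394, 0.2012]
ee_rot: [[0.013, 1.0, -0.0], [1.0, -0.013, -0.0], [-0.0, -0.0, -1.0]]
force: [0.3, 0.1, -3.6]
grip_width: 0.0391
gripper_force: 61.7
```

Request:
{"fn": "carry_out", "kwargs": {
  "steps": [
    {"hand":20,"travel":[0,0,0.5],"rot":[0,0,0]},
    {"hand":20,"travel":[0,0,1],"rot":[0,0,0]},
    {"hand":20,"travel":[0,0,1.5],"rot":[0,0,0]},
    {"hand":20,"travel":[0,0,2],"rot":[0,0,0]},
    {"hand":20,"travel":[0,0,2],"rot":[0,0,0]},
    {"hand":20,"travel":[0,0,2],"rot":[0,0,0]},
    {"hand":20,"travel":[0,0,2],"rot":[0,0,0]},
    {"hand":20,"travel":[0,0,2],"rot":[0,0,0]}
  ]
}}

```text
clock: 9.07
tcp_pos: [0.5128, -0.2396, 0.1999]
ee_rot: [[0.013, 1.0, 0.0], [1.0, -0.013, -0.0], [-0.0, 0.0, -1.0]]
force: [-4.5, 1.1, 5.8]
grip_width: 0.039
gripper_force: 63.1
```

Contact: the vertical force went from -3.6 to +5.8 N. Release gently.

Request:
{"fn": "carry_out", "kwargs": {
  "steps": [
    {"hand":40,"travel":[0,0,0],"rot":[0,0,0]},
    {"hand":44,"travel":[0,0,0],"rot":[0,0,0]},
    {"hand":50,"travel":[0,0,0],"rot":[0,0,0]},
    {"hand":56,"travel":[0,0,0],"rot":[0,0,0]},
    {"hand":62,"travel":[0,0,0],"rot":[0,0,0]},
    {"hand":64,"travel":[0,0,0],"rot":[0,0,0]},
    {"hand":64,"travel":[0,0,0],"rot":[0,0,0]},
    {"hand":64,"travel":[0,0,0],"rot":[0,0,0]}
  ]
}}

```text
clock: 9.73
tcp_pos: [0.5127, -0.2394, 0.1991]
ee_rot: [[0.013, 1.0, -0.0], [1.0, -0.013, 0.0], [0.0, -0.0, -1.0]]
force: [-0.1, -0.5, -0.1]
grip_width: 0.0641
gripper_force: 0.0
```

Request:
{"fn": "carry_out", "kwargs": {
  "steps": [
    {"hand":64,"travel":[0,0,-8],"rot":[0,0,0]},
    {"hand":64,"travel":[0,0,-20],"rot":[0,0,0]},
    {"hand":64,"travel":[0,0,-40],"rot":[0,0,0]},
    {"hand":64,"travel":[0,0,-65],"rot":[0,0,0]},
    {"hand":64,"travel":[0,0,-90],"rot":[0,0,0]},
    {"hand":64,"travel":[0,0,-115],"rot":[0,0,0]},
    {"hand":64,"travel":[0,0,-135],"rot":[0,0,0]},
    {"hand":64,"travel":[0,0,-140],"rot":[0,0,0]}
  ]
}}

```text
clock: 10.4
tcp_pos: [0.5137, -0.24, 0.3447]
ee_rot: [[0.013, 1.0, 0.006], [1.0, -0.013, -0.005], [-0.005, 0.007, -1.0]]
force: [0.2, -0.2, 0.6]
grip_width: 0.0643
gripper_force: 0.0
```

Run:
```python
from h import *
from cell import monitor,optics
import cv2
s=optics.snapshot("wrist");t=optics.snapshot("scene")
a=cv2.resize(s["image"],(400,300),interpolation=cv2.INTER_AREA);b=cv2.resize(t["image"][90:240,190:390],(400,300),interpolation=cv2.INTER_CUBIC)
cv2.imwrite("pics/p5.png",np.hstack([a,b])[:,:,::-1]);print(monitor.get_state()["force"])
```

```text
[ 0.18209179 -0.50982608  0.49724892]
```

View pics/p5.png

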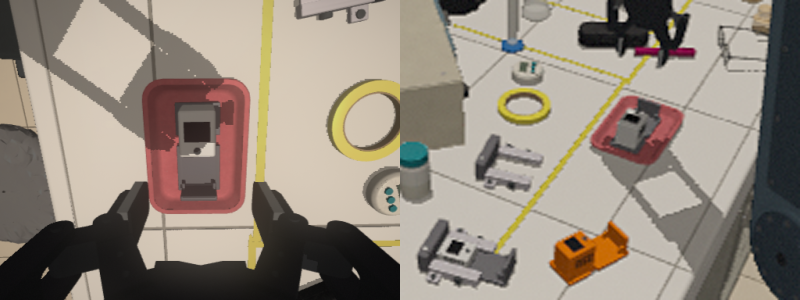

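The tall module is upright and centred in the tray, at (197,150) against the tray centre of (197,146). The low module is still docked and the arm is clear, so I'm handing in.

```bash
python3 -c "
from cell import finish_job
print(finish_job())"
```

```text
the job is handed in; nothing more can be done
None
```

I pulled the tall module out of its dock and set it upright on the floor of the pink tray. The low module stayed docked, the arm ended clear, and the job is handed in; no verdict was returned.

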